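Make up two polishing kits

ROBOT

A 6-joint arm with a two-finger parallel gripper is mounted at the origin on the work surface. World frame = base frame: x ahead of the robot, y to its left, z up, the work surface at z = 0. Lengths are in mm, angles in rad, forces in N, time in s.
With the tool pointing down it reaches from about 400 to 925 mm from the base axis. Payload 12.5 kg.
Tool frame: the origin (TCP) lies at the very end of the fingers, on their centre line; the grasp point (between the pads) lies 19 mm behind it (env.grasp_offset is the distance from the TCP to the grasp point, in mm); z points along the fingers, y is the direction in which the jaws open and shut (so a half turn about z gives the same grasp; the last joint's range is limited). The gripper opens to 95 mm and grips with 3 to 60 N. Pads are 20 mm wide; open, the fingers measure 119 mm over their backs; the gripper's body (75 mm by 180 mm) begins 59 mm behind the grasp point.
Start: joints at [1.004, 0.491, 1.559, -0, 1.092, -0.106], TCP at [277.902, 559.837, 214.661] pointing down, gripper open.
Joint ranges: [-3.1, 3.1], [-0.84, 2.19], [0.05, 2.79], [-1.13, 4.28], [0.06, 2.93], [-2.69, 2.69]. Speed limits (rad/s): [2.22, 2.22, 2.79, 3.14, 3.14, 3.14].

INTERFACE

Orientations are given as [roll, pitch, yaw] about the fixed x, y, z axes, in that order (R = Rz(yaw) Ry(pitch) Rx(roll)).
In Python, from cell import env gives the robot as it stands. The module is installed in compiled form; this text tells all that it offers.
- The arm moves only by the shell command python3 -m pendant 'ROWS'. ROWS is JSON, one flat list of numbers, 5 for each row, row after row: the shift along the tool's x, y, z as a fraction of full scale, then the turn about the tool's z as a fraction of full scale, then the gripper's target within -1 to 1 (shut at 1, half-way at 0, fully open at -1). In form: [x, y, z, turn, grip, x, y, z, turn, grip, ...]. A call has 1 to 10 rows; each row shifts and turns the commanded pose from where the row before left it, along the tool's axes as they then stand; what a row does not reach is not made up. Full scale, the value 1, is 0.4 m for a shift and 180 degrees for a turn. A row lasts 1/8 s, in which the tool goes at most 62.5 mm and 10.7 degrees, less where a joint would pass 70% of its speed; a pose out of reach is approached as far as the arm can. A call with a number of a shift or a turn outside -1 to 1 is refused whole. A call with a gripper value outside its range is refused whole. The fingers move at their own pace and stop on an object; the grip force is fixed at half the most. Time passes only in rows, so rows that do not move let the fingers close. It gives the time, the measured TCP pose, the force and the opening at its end, in the units of the state.
- env.state(): the state, without advancing time (a new reading comes with each control period).
- env.read_camera(name): name is "side" or "top"; returns the picture (384x512x3 uint8, red, green, blue); there is no depth.
- env.camera_model(name): a dict with "fx", "fy", "cx", "cy" (pixels), "view" (4x4, takes a point from world to camera coordinates). Camera axes: x right, y down, z forward; pixel columns grow to the right and rows downward; lengths in mm; the calibration is good to about 2 mm. A picture is of the moment at which its call begins. camera_model takes no time and is no camera call.
- env.job_done(): hands the job in, once; it reports no verdict.
Trained networks look in the newest picture that a camera, given by its name, has taken for a name from the list of things; names that differ only in an ending like _2 or _b are one class to them, and where a whole thing is asked for, a point or a joint stands for the part that bears it (a point fixed in the world has none). Each returns a list of dicts, best first, with "confidence" (0 to 1); they miss things now and then, are a little off and sometimes report something else, mostly with a low value. They report only what shows in the picture. A call takes as long as a camera call.
- env.masks_of(thing, camera): "region" (384x512 bool, what is visible of it).
- env.landmark_of(thing, camera): "xyz" ([x, y, z] in mm, in world coordinates, good to about 4 mm: a listed point, or the origin of a listed thing).
The state is a dict: "t": time; "joints": joint angles; "qvel": joint speeds; "tau": joint torques, N m; "eef_pos": TCP position; "tcp_rot": TCP orientation; "ft_force": force on the tool from outside, world axes, zero at the start; "moment": the same for the moment, N m; "opening": opening from 0.0 (shut) to 1.0 (fully open).
Only numpy, scipy, OpenCV 4.12 (cv2) and the standard library are available. Lean on these libraries where they do the work, as an engineer would, in place of code of your own. Each camera call takes 0.05 s, during which the arm holds its last target.

TASK

Make up the two polishing kits. In the blue tray put the yellow-capped bottle in the large well, the black mount in the middle well and the red mount in the end well; in the orange tray put the red-capped bottle in the large well and the green mount in the small well. Set each thing down gently without dropping it, upright on the floor of its well with the mounts' metal face still up, and leave the blue-capped bottle and the white mount where they are.

Things in the scene. Friction and masses are not known exactly. Their poses are not given: they have to be found in the camera images.
- tray_blue: blue plastic tray, fixed, 64 (x) by 180 (y) by 13 mm high; floor, walls and dividers 4 mm thick. Origin: centre of underside; x away from the robot within 17 deg, y to its left, z up. Open wells in a row along y, each 56 mm in x, centred on x = 0: large well 60 mm in y, centre y -56; middle well 52 mm, centre y +4; end well 52 mm, centre y +60.
- tray_orange: orange plastic tray, fixed, 64 (x) by 124 (y) by 13 mm high; floor, walls and dividers 4 mm thick. Origin: centre of underside; x away from the robot within 17 deg, y to its left, z up. Open wells in a row along y, each 56 mm in x, centred on x = 0: large well 60 mm in y, centre y -28; small well 52 mm in y, centre y +32.
- bottle_yellow: white plastic dosing bottle, 36 mm diameter up to 50 mm height, with a yellow screw cap (30 mm diameter, from 50 to 70 mm height, total 70 mm) and a label band of the cap's colour round the body; about 70 g. Stands upright. Origin: centre of its underside, z up its axis. Belongs to the blue tray's kit.
- bottle_red: white plastic dosing bottle, 36 mm diameter up to 50 mm height, with a red screw cap (30 mm diameter, from 50 to 70 mm height, total 70 mm) and a label band of the cap's colour round the body; about 70 g. Stands upright. Origin: centre of its underside, z up its axis. Belongs to the orange tray's kit.
- mount_black: metallographic specimen mount: a short upright cylinder of black resin, 30 mm diameter, 25 mm high, with a small square of grey steel showing in its top face; about 35 g. Origin: centre of its underside, z up its axis. Belongs to the blue tray's kit.
- mount_red: metallographic specimen mount: a short upright cylinder of red resin, 30 mm diameter, 25 mm high, with a narrow bar of grey steel showing in its top face; about 35 g. Origin: centre of its underside, z up its axis. Belongs to the blue tray's kit.
- mount_green: metallographic specimen mount: a short upright cylinder of green resin, 30 mm diameter, 25 mm high, with a small square of copper showing in its top face; about 35 g. Origin: centre of its underside, z up its axis. Belongs to the orange tray's kit.
- bottle_blue: white plastic dosing bottle, 36 mm diameter up to 50 mm height, with a blue screw cap (30 mm diameter, from 50 to 70 mm height, total 70 mm) and a label band of the cap's colour round the body; about 70 g. Stands upright. Origin: centre of its underside, z up its axis. A spare, not part of either kit: stays where it is.
- mount_white: metallographic specimen mount: a short upright cylinder of white resin, 30 mm diameter, 25 mm high, with a small rectangle of brass showing in its top face; about 35 g. Origin: centre of its underside, z up its axis. A spare, not part of either kit: stays where it is.

How it is judged:
By the outcome, as a careful person would: the job done as asked, in the order asked, and still so for the second after the job is handed in, with the robot touching nothing.
It also fails if it takes over 120 s, if anything falls off the work surface, if the arm or the gripper's body presses on something with over 40 N, if the wrist force passes 120 N, or if a joint passes its speed limit or range.

## Working session

There is one attempt and no reset: what is moved stays moved. The work goes in short steps, Python scripts to look and compute and a shell command to move; the robot and the scene stay as the last step left them, time stands still between calls to the robot, and variables do not carry over. Pictures are saved under pics/ and viewed, and the job is handed in when it is done.

```bash
mkdir -p pics
cat > h.py <<'E'
import numpy as np, cv2
from cell import env
def snap(cam,name):
    im=env.read_camera(cam); cv2.imwrite(f'pics/{name}.png',cv2.cvtColor(im,cv2.COLOR_RGB2BGR)); return im
def proj(cam,p):
    m=env.camera_model(cam); q=np.array(m['view'])@np.r_[np.array(p,float),1]
    return np.array([m['fx']*q[0]/q[2]+m['cx'],m['fy']*q[1]/q[2]+m['cy']])
def ray(cam,uv):
    m=env.camera_model(cam); V=np.array(m['view']); R=V[:3,:3]; c=-R.T@V[:3,3]
    d=R.T@np.array([(uv[0]-m['cx'])/m['fx'],(uv[1]-m['cy'])/m['fy'],1]); return c,d/np.linalg.norm(d)
def onz(cam,uv,z):
    c,d=ray(cam,uv); return c+d*(z-c[2])/d[2]
E
python3 - <<'E'
from h import *
s=env.state(); print({k:np.round(v,3).tolist() for k,v in s.items()})
for c in('side','top'):
    snap(c,c+'0'); print(c,ray(c,(256,192)),env.camera_model(c)['fx'])
    for t in 'tray_blue tray_orange bottle_yellow bottle_red bottle_blue mount_black mount_red mount_green mount_white'.split():
        print(t,[(np.round(r['xyz'],1).tolist(),round(r['confidence'],2)) for r in env.landmark_of(t,c)])
E
```

```text
{'t': 0.0, 'joints': [1.004, 0.492, 1.559, 0.0, 1.092, -0.106], 'qvel': [0.0, 0.001, 0.0, 0.002, 0.001, 0.0], 'tau': [-0.003, -61.264, -25.817, 0.069, 0.048, -0.0], 'eef_pos': [277.771, 559.617, 214.059], 'tcp_rot': [-3.141, -0.0, 2.681], 'ft_force': [0.467, -0.16, -0.794], 'moment': [-0.01, -0.016, 0.017], 'opening': 1.001}
side (array([ 227.52300755, -648.40172758,  452.59679953]), array([ 0.40034805,  0.78641588, -0.47039505])) 444.2782912192756
tray_blue [([460.3, -135.5, -1.9], 0.58)]
tray_orange [([482.8, 146.4, -0.2], 0.75), ([619.4, -190.9, 1.7], 0.21)]
bottle_yellow [([621.6, -191.4, 5.0], 0.58)]
bottle_red [([620.1, -4.5, -1.7], 0.59)]
bottle_blue [([656.1, 196.7, -4.8], 0.63), ([485.0, 147.2, 2.1], 0.53)]
mount_black [([620.6, -91.6, 1.1], 0.5)]
mount_red [([605.9, -282.5, 0.4], 0.59)]
mount_green [([640.9, 101.4, -0.4], 0.7)]
mount_white [([618.4, 286.3, 3.3], 0.46), ([656.5, 195.6, -2.2], 0.24)]
top (array([423.06368667,   1.84801129, 744.41887475]), array([ 0.19883969, -0.00572663, -0.9800153 ])) 368.4661061250392
tray_blue [([457.8, -134.0, 0.3], 0.72)]
tray_orange [([483.3, 144.0, 0.2], 0.71)]
bottle_yellow [([615.4, -185.7, -2.7], 0.64), ([656.0, 193.8, 1.5], 0.3)]
bottle_red [([621.0, -3.9, 0.0], 0.71), ([461.1, -132.5, -2.0], 0.47)]
bottle_blue [([657.0, 189.9, 1.5], 0.89), ([635.9, 99.2, 0.4], 0.57)]
mount_black [([621.7, -92.5, -1.4], 0.65)]
mount_red [([600.0, -282.4, 0.6], 0.53)]
mount_green [([637.5, 99.8, -0.1], 0.67)]
mount_white [([622.3, 284.1, -2.7], 0.46)]
```

View pics/side0.png

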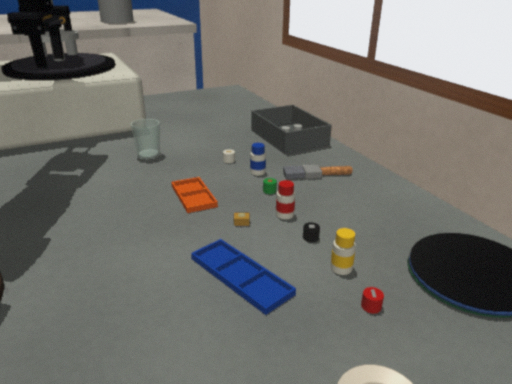

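View pics/top0.png

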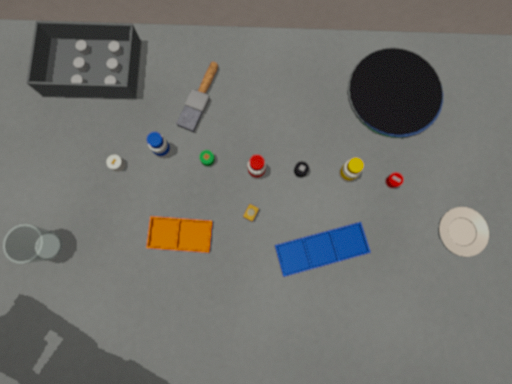

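Both pictures show all the items. In the top view the yellow bottle is at (352,169), black mount (301,169), red mount (395,180), red bottle (257,165), green mount (207,158), blue tray about (322,249) tilted by roughly 13°, and orange tray (180,235). Next I'll refine the poses from masks in both views.

```bash
cat > meas.py <<'E'
from h import *
from scipy.optimize import least_squares
a=np.linspace(0,2*np.pi,40)
def cyl(p,kind,z0):
    prof=[(18,0),(18,50),(15,50),(15,70)] if 'bottle' in kind else [(15,0),(15,25)]
    return np.array([[p[0]+r*np.cos(t),p[1]+r*np.sin(t),z0+h] for r,h in prof for t in a])
def tray(p,L,z0): 
    c,s=np.cos(p[2]),np.sin(p[2]); R=np.array([[c,-s],[s,c]])
    pts=np.array([[x,y] for x in(-32,32) for y in(-L/2,L/2)])@R.T+p[:2]
    return np.array([[*q,h] for q in pts for h in (z0,z0+13)])
def mom(poly):
    m=cv2.moments(poly.astype(np.float32)); c=[m['m10']/m['m00'],m['m01']/m['m00']]
    return np.array(c+[m['mu11']/m['m00'],m['mu20']/m['m00'],m['mu02']/m['m00']])
def get(t,c,near):
    best=None
    for r in env.masks_of(t,c):
        M=r['region'].astype(np.uint8)
        if M.sum()<15: continue
        n,l,st,_=cv2.connectedComponentsWithStats(M,connectivity=8)
        M=(l==1+np.argmax(st[1:,4])).astype(np.uint8)
        ys,xs=np.nonzero(M); d=np.hypot(xs.mean()-near[0],ys.mean()-near[1])
        if d<25 and (best is None): best=(M,r['confidence'])
    return best
def fit(t,p0,cams=('top','side'),freez=True):
    P=0
    obs={}
    for c in cams:
        b=get(t,c,proj(c,[p0[0],p0[1],15]))
        if b is None: print(t,c,'no mask'); continue
        ys,xs=np.nonzero(b[0]); m=np.array([xs.mean(),ys.mean(),np.mean((xs-xs.mean())*(ys-ys.mean())),xs.var(),ys.var()])
        obs[c]=m
    L={'tray_blue':180,'tray_orange':124}.get(t)
    def f(v,cs):
        out=[]
        for c in cs:
            X=tray(v[:3],L,v[3]) if L else cyl(v,t,v[2])
            h=cv2.convexHull(np.array([proj(c,x) for x in X],np.float32))[:,0]
            m=mom(h); o=obs[c]; d=m-o
            out+=[d[0],d[1]]
            if L: out+=[d[2]/20,d[3]/200,d[4]/200]
        return out
    x0=[p0[0],p0[1],p0[2],0.] if L else [p0[0],p0[1],0.]
    r=least_squares(lambda v:f(v,obs),x0)
    s=t+' both '+str(np.round(r.x,3))+' cost %.2f'%r.cost
    for c in obs:
        k=3 if L else 2
        q=least_squares(lambda v:f(np.r_[v,0.],[c]),x0[:k]); s+=f' {c} z=0 '+str(np.round(q.x,3))
    print(s); return r.x
E
cat > g.py <<'E'
from meas import *
snap('top','top1');snap('side','side1')
for t,p in dict(tray_blue=(459,-135,.23),tray_orange=(483,145,0),bottle_yellow=(618,-188),bottle_red=(620,-4),mount_black=(621,-92),mount_red=(603,-282),mount_green=(639,100),bottle_blue=(656,193),mount_white=(620,285)).items(): fit(t,p)
E
python3 g.py
```

```text
tray_blue both [ 4.62560e+02 -1.35387e+02  2.31000e-01  0.00000e+00] cost 1.30 top z=0 [ 4.62271e+02 -1.36859e+02  2.82000e-01] side z=0 [ 4.59e+02 -1.35e+02  2.30e-01]
tray_orange both [ 4.83642e+02  1.46359e+02 -5.70000e-02  0.00000e+00] cost 0.38 top z=0 [ 4.84172e+02  1.47627e+02 -1.00000e-03] side z=0 [482.969 145.      0.   ]Traceback (most recent call last):
  File "g.py", line 3, in <module>
    for t,p in dict(tray_blue=(459,-135,.23),tray_orange=(483,145,0),bottle_yellow=(618,-188),bottle_red=(620,-4),mount_black=(621,-92),mount_red=(603,-282),mount_green=(639,100),bottle_blue=(656,193),mount_white=(620,285)).items(): fit(t,p)
                                                                                                                                                                                                                                         ~~~^^^^^
  File "meas.py", line 43, in fit
    r=least_squares(lambda v:f(v,obs),x0)
    return func(*args, **kwargs)
    result = trf(vector_fun.fun, vector_fun.jac, x0, f0, J0, lb, ub, ftol, xtol,
                 gtol, 
[... 1058 characters left out ...]
d(self.fun(x, *self.args, **self.kwargs))
                      ~~~~~~~~^^^^^^^^^^^^^^^^^^^^^^^^^^^^^^
    return np.atleast_1d(self.fun(x))
                         ~~~~~~~~^^^
    return self.f(x, *self.args, **self.kwargs)
           ~~~~~~^^^^^^^^^^^^^^^^^^^^^^^^^^^^^^
  File "meas.py", line 43, in <lambda>
    r=least_squares(lambda v:f(v,obs),x0)
                             ~^^^^^^^
  File "meas.py", line 37, in f
    h=cv2.convexHull(np.array([proj(c,x) for x in X],np.float32))[:,0]
                               ~~~~^^^^^
  File "h.py", line 6, in proj
    m=env.camera_model(cam); q=np.array(m['view'])@np.r_[np.array(p,float),1]
ValueError: time passes only in moves, steps and waits
```

```bash
python3 - <<'E'
s=open('h.py').read()
s=s.replace("def snap","_M={}\ndef cm(c):\n    if c not in _M: _M[c]=env.camera_model(c)\n    return _M[c]\ndef snap",1).replace("m=env.camera_model(cam)","m=cm(cam)")
open('h.py','w').write(s)
s=open('meas.py').read()
s=s.replace("from scipy.optimize import least_squares","""from scipy.optimize import least_squares as LS
class O: pass
def least_squares(f,x0):
    x0=np.array(x0,float); sc=np.full(len(x0),5.)
    if len(x0)>=3 and CUR[0]: sc[2]=.1
    r=LS(lambda u:f(x0+sc*(u-1)),np.ones(len(x0)),diff_step=.02); o=O(); o.x=x0+sc*(r.x-1); o.cost=r.cost; return o
CUR=[False]""").replace("    def f(v,cs)","    CUR[0]=bool(L)\n    def f(v,cs)")
open('meas.py','w').write(s)
E
python3 g.py
```

```text
tray_blue both [ 4.62115e+02 -1.36137e+02  2.88000e-01  6.82000e-01] cost 0.11 top z=0 [ 4.62330e+02 -1.36434e+02  2.90000e-01] side z=0 [ 4.62626e+02 -1.34755e+02  2.39000e-01]
tray_orange both [ 4.84310e+02  1.48678e+02 -2.20000e-02 -1.29700e+00] cost 0.01 top z=0 [ 4.84104e+02  1.48451e+02 -2.50000e-02] side z=0 [ 4.83618e+02  1.46313e+02 -3.00000e-03]
bottle_yellow both [ 619.509 -191.347   -0.861] cost 0.02 top z=0 [ 619.533 -191.241] side z=0 [ 618.489 -192.287]
bottle_red both [ 6.20467e+02 -2.06200e+00  2.52000e-01] cost 0.00 top z=0 [620.501  -2.049] side z=0 [620.744  -1.672]
mount_black both [ 6.21744e+02 -9.36170e+01  4.49000e-01] cost 0.02 top z=0 [621.565 -93.543] side z=0 [622.426 -93.054]
mount_red both [ 603.877 -284.499    1.068] cost 0.01 top z=0 [ 604.407 -285.06 ] side z=0 [ 604.624 -283.608]
mount_green both [641.122 100.641  -0.926] cost 0.01 top z=0 [640.709 100.565] side z=0 [640.428  99.069]
bottle_blue both [660.287 195.764   0.663] cost 0.04 top z=0 [660.854 195.834] side z=0 [660.44  197.082]
mount_white both [6.25553e+02 2.84536e+02 4.49000e-01] cost 0.02 top z=0 [625.94  284.638] side z=0 [625.545 285.511]
```

```bash
cat > tr.py <<'E'
from meas import *
W={'tray_blue':[(-56,60),(4,52),(60,52)],'tray_orange':[(-28,60),(32,52)]}
P={'tray_blue':(462.2,-136.1,.25),'tray_orange':(484.2,148,-.02)}
if __name__=='__main__':
    for c in('top','side'):
        im=env.read_camera(c); im=cv2.cvtColor(im,cv2.COLOR_RGB2BGR)
        hsv=cv2.cvtColor(im,cv2.COLOR_BGR2HSV)
        for t,lo,hi in(('tray_blue',(105,150,60),(125,255,255)),('tray_orange',(4,170,120),(15,255,255))):
            m=cv2.inRange(hsv,lo,hi); n,l,st,_=cv2.connectedComponentsWithStats(m); k=1+np.argmax(st[1:,4])
            cn=max(cv2.findContours((l==k).astype(np.uint8),0,1)[0],key=cv2.contourArea)
            L={'tray_blue':180,'tray_orange':124}[t]
            e=onz(c,(0,0),13)
            w=np.array([onz(c,q[0],10)[:2] for q in cn],np.float32)
            r=cv2.minAreaRect(w); print(c,t,np.round(r[0],1),np.round(r[1],1),round(r[2],1),st[k])
        big=cv2.resize(im,None,fx=4,fy=4,interpolation=cv2.INTER_CUBIC)
        for t in W:
            x,y,a=P[t]; R=np.array([[np.cos(a),-np.sin(a)],[np.sin(a),np.cos(a)]])
            for yc,w in W[t]:
                q=[proj(c,[*(np.array(d)@R.T+(x,y)),13]) for d in((-28,yc-w/2),(28,yc-w/2),(28,yc+w/2),(-28,yc+w/2))]
                cv2.polylines(big,[np.int32(np.array(q)*4+2)],True,(0,255,255),1)
        o=(540,800) if c=='top' else (640,620)
        cv2.imwrite(f'pics/ov1_{c}.png',big[o[1]:o[1]+600,o[0]:o[0]+800] if 0 else cv2.resize(big[o[1]:o[1]+(400 if c=='top' else 640),o[0]:o[0]+(960 if c=="top" else 560)],None,fx=.83,fy=.83))
E
python3 tr.py
```

```text
top tray_blue [ 461.1 -136.4] [ 61.4 178.6] 16.3 [ 276  223   94   53 2801]
top tray_orange [504.2 205.7] [10.4 28.7] 71.4 [149 217   8  14  39]
side tray_blue [ 461.  -138.3] [ 71.3 188.1] 16.4 [ 192  239  103   75 3356]
side tray_orange [483.5 143.3] [141.5  65.8] 86.8 [172 177  45  35 989]
```

View pics/ov1_top.png

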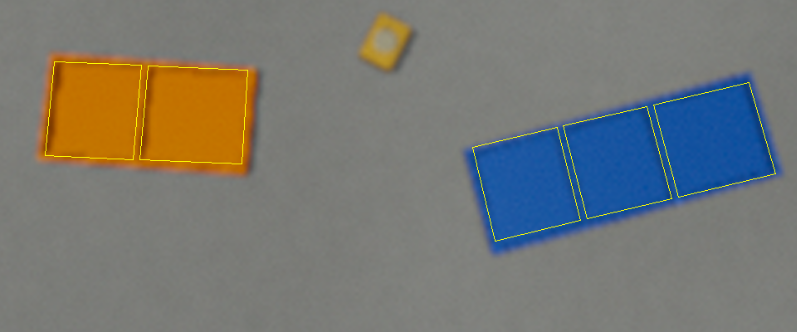

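View pics/ov1_side.png

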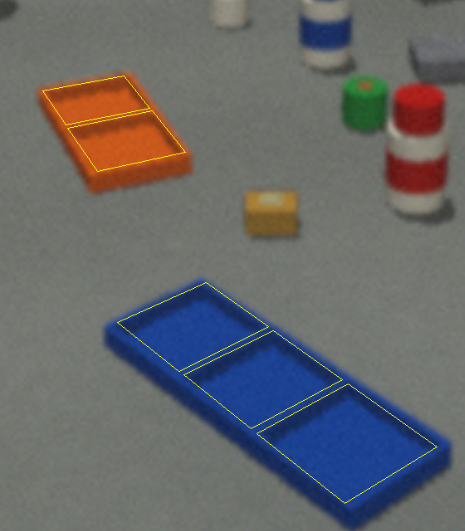

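The well outlines match the trays; the blue tray's yaw is about 16.3°, and everything stands on z≈0. First I'll turn the jaws to lie along world x (yaw π/2). After that, tool x = +y, tool y = +x and tool z = down.

```bash
python3 -m pendant '[0,0,0,0.055,-1, 0,0,0,0.055,-1, 0,0,0,0.055,-1, 0,0,0,0.055,-1, 0,0,0,0.055,-1, 0,0,0,0.055,-1, 0,0,0,0.0233,-1]'; python3 -m pendant '[-0.11,0.05,0,0,-1, -0.11,0.05,0,0,-1, -0.11,0.05,0,0,-1, -0.11,0.05,0,0,-1, -0.11,0.05,0,0,-1, -0.11,0.05,0,0,-1, -0.11,0.05,0,0,-1, -0.11,0.05,0,0,-1, -0.11,0.05,0,0,-1, -0.11,0.05,0,0,-1]'
```

```text
t: 3.38
eef_pos: [277.9, 559.8, 214.6]
tcp_rot: [3.142, -0.0, 1.567]
ft_force: [0.3, 0.3, -0.7]
opening: 0.998
t: 4.62
eef_pos: [478.5, 118.4, 214.9]
tcp_rot: [3.141, -0.0, 1.571]
ft_force: [0.8, 0.1, -0.2]
opening: 1.002
```

```bash
python3 -m pendant '[-0.11,0.05,0,0,-1, -0.11,0.05,0,0,-1, -0.11,0.05,0,0,-1, -0.11,0.05,0,0,-1, -0.11,0.05,0,0,-1, -0.11,0.05,0,0,-1, -0.11,0.05,0,0,-1, -0.0078,0.004,0,0,-1, 0,0,0.1,0,-1, 0,0,0.1,0,-1]'; python3 -m pendant '[0,0,0.1,0,-1, 0,0,0,0,-1, 0,0,0,0,-1]'
python3 - <<'E'
from h import *
for c in('top','side'): snap(c,c+'2')
E
```

```text
t: 5.88
eef_pos: [619.4, -190.6, 134.1]
tcp_rot: [3.141, 0.0, 1.571]
ft_force: [1.1, -0.3, 0.1]
opening: 1.0
t: 6.25
eef_pos: [620.2, -191.0, 96.2]
tcp_rot: [3.14, 0.001, 1.571]
ft_force: [-0.2, 0.1, 0.5]
opening: 0.999
```

View pics/side2.png

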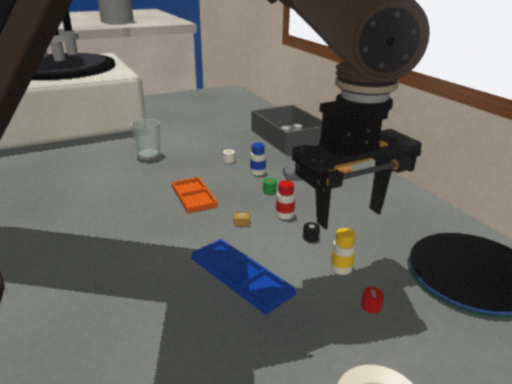

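View pics/top2.png

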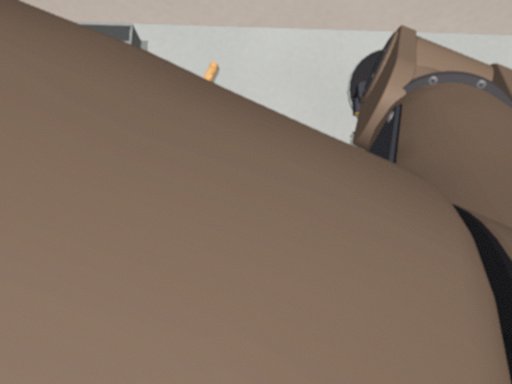

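The side view shows the open fingers (tips about (323,222) and (376,213)) straddling the yellow cap at (345,232). I'll descend and grip.

```bash
python3 -m pendant '[0,0,0.06,0,-1, 0,0,0.06,0,-1, 0,0,0.06,0,-1, 0,0,0.0217,0,-1, 0,0,0,0,-1, 0,0,0,0,1, 0,0,0,0,1, 0,0,0,0,1, 0,0,0,0,1]';python3 -m pendant '[0,0,0,0,1, 0,0,0,0,1, 0,0,0,0,1, 0,0,0,0,1]'
```

```text
t: 7.48
eef_pos: [619.6, -191.3, 14.1]
tcp_rot: [3.141, 0.0, 1.571]
ft_force: [0.7, 0.7, 0.7]
opening: 0.638
t: 7.98
eef_pos: [619.5, -191.2, 13.9]
tcp_rot: [-3.141, -0.0, 1.571]
ft_force: [-0.2, -0.2, 0.0]
opening: 0.373
```

```bash
python3 -m pendant '[0,0,0,0,1, 0,0,-0.03,0,1, 0,0,-0.06,0,1, 0,0,-0.06,0,1, 0,-0.06,0,0,1, 0,-0.08,0,0,1, 0,-0.08,0,0,1, 0.0033,-0.08,0,0,1, 0,-0.0553,0,0,1, 0,0,0,0,1]'
python3 - <<'E'
from h import *
for c in('side',): snap(c,c+'3')
E
```

```text
t: 9.22
eef_pos: [476.9, -190.1, 74.8]
tcp_rot: [3.141, 0.0, 1.57]
ft_force: [0.9, -0.5, 0.1]
opening: 0.378
```

View pics/side3.png

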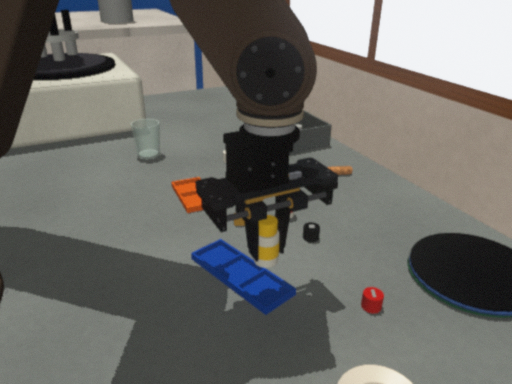

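The bottle is held upright at (268,240), above the large well. I'll lower it until contact.

```bash
python3 -m pendant '[0,0,0.05,0,1, 0,0,0.05,0,1, 0,0,0.025,0,1, 0,0,0.01,0,1, 0,0,0,0,1, 0,0,0,0,1]'; python3 -m pendant '[0,0,0.002,0,1, 0,0,0,0,1]';python3 -m pendant '[0,0,0.0015,0,1, 0,0,0,0,1]'
```

```text
t: 10.02
eef_pos: [477.8, -190.1, 20.4]
tcp_rot: [3.141, 0.0, 1.571]
ft_force: [0.4, 0.3, -0.6]
opening: 0.374
t: 10.28
eef_pos: [477.5, -190.0, 19.3]
tcp_rot: [3.141, 0.0, 1.571]
ft_force: [0.4, -0.5, -0.6]
opening: 0.373
t: 10.52
eef_pos: [477.4, -189.9, 18.5]
tcp_rot: [3.142, -0.0, 1.571]
ft_force: [0.4, -0.2, -0.2]
opening: 0.375
```

```bash
python3 -m pendant '[0,0,0.001,0,1, 0,0,0,0,1]'; python3 -m pendant '[0,0,0.0005,0,1, 0,0,0,0,1, 0,0,0,0,1]'; python3 -m pendant '[0,0,0.0005,0,1, 0,0,0,0,1, 0,0,0,0,1]'
```

```text
t: 10.78
eef_pos: [477.5, -189.9, 18.1]
tcp_rot: [3.142, -0.0, 1.571]
ft_force: [0.2, -1.1, -1.0]
opening: 0.375
t: 11.15
eef_pos: [477.4, -189.9, 17.9]
tcp_rot: [3.142, -0.0, 1.571]
ft_force: [-0.1, -0.2, -0.3]
opening: 0.373
t: 11.52
eef_pos: [477.5, -189.9, 17.9]
tcp_rot: [3.141, -0.0, 1.571]
ft_force: [-1.0, 0.3, 2.8]
opening: 0.376
```

Contact at 2.8 N, so the bottle is on the floor. I'll open, retreat, and head to the black mount.

```bash
python3 -m pendant '[0,0,0,0,-1, 0,0,0,0,-1, 0,0,0,0,-1, 0,0,0,0,-1, 0,0,0,0,-1, 0,0,0,0,-1, 0,0,0,0,-1, 0,0,0,0,-1]'; python3 -m pendant '[0,0,-0.05,0,-1, 0,0,-0.1,0,-1, 0,0,-0.075,0,-1, 0,0,0,0,-1, 0.04,0.06,0,0,-1, 0.06,0.09,0,0,-1, 0.06,0.09,0,0,-1, 0.06,0.09,0,0,-1, 0.021,0.0307,0,0,-1, 0,0,0,0,-1]'
python3 - <<'E'
from meas import *
snap('side','side4'); print(env.state()['eef_pos'])
fit('bottle_yellow',(477.4,-190),cams=('side',))
E
```

```text
t: 12.52
eef_pos: [477.5, -189.9, 17.7]
tcp_rot: [3.142, -0.0, 1.571]
ft_force: [-0.0, 0.8, -0.2]
opening: 0.996
t: 13.78
eef_pos: [621.3, -93.2, 106.6]
tcp_rot: [-3.14, -0.0, 1.572]
ft_force: [0.2, 0.2, -0.1]
opening: 0.999
[620.80247414 -93.69141998 106.82281984]
bottle_yellow both [ 478.808 -188.413    2.586] cost 0.00 side z=0 [ 480.371 -185.552]
```

View pics/side4.png

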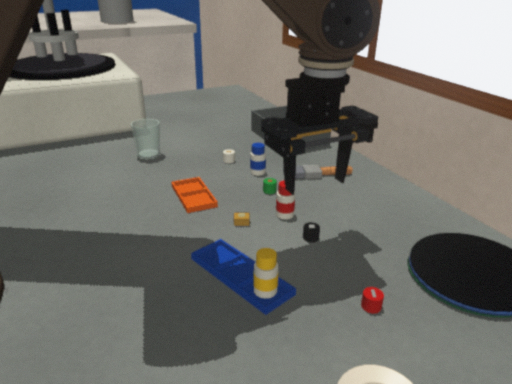

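The yellow bottle stands upright in the large well (265,275). I'll descend on the black mount.

```bash
python3 -m pendant '[0,0,0.07,0,-1, 0,0,0.07,0,-1, 0,0,0.06,0,-1, 0,0,0.03,0,-1, 0,0,0.012,0,-1, 0,0,0,0,-1, 0,0,0,0,1, 0,0,0,0,1, 0,0,0,0,1, 0,0,0,0,1]';python3 -m pendant '[0,0,0,0,1, 0,0,0,0,1, 0,0,0,0,1, 0,0,0,0,1, 0,0,0,0,1, 0,0,0,0,1]'
```

```text
t: 15.12
eef_pos: [621.8, -93.5, 11.1]
tcp_rot: [3.141, -0.0, 1.571]
ft_force: [0.3, -0.2, 1.1]
opening: 0.634
t: 15.88
eef_pos: [621.7, -93.5, 10.9]
tcp_rot: [3.142, -0.0, 1.571]
ft_force: [-0.3, -0.6, 0.4]
opening: 0.309
```

```bash
python3 -m pendant '[0,0,-0.03,0,1, 0,0,-0.07,0,1, -0.02,-0.06,0,0,1, -0.02,-0.09,0,0,1, -0.02,-0.09,0,0,1, -0.02,-0.09,0,0,1, -0.0175,-0.0728,0,0,1, 0,0,0,0,1, 0,0,0,0,1]'
python3 - <<'E'
from h import *
for c in('side',): snap(c,c+'5')
E
```

```text
t: 17.0
eef_pos: [461.7, -132.8, 51.5]
tcp_rot: [3.14, 0.001, 1.571]
ft_force: [-0.4, 0.3, -0.5]
opening: 0.309
```

View pics/side5.png

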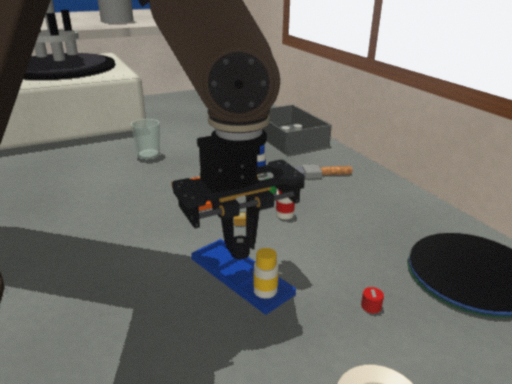

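The black mount is held (opening 0.309 ≈ 30 mm) over the middle well. I'll lower it.

```bash
python3 -m pendant '[0,0,0.04,0,1, 0,0,0.03,0,1, 0,0,0.0125,0,1, 0,0,0.004,0,1, 0,0,0,0,1, 0,0,0,0,1]'; python3 -m pendant '[0,0,0.0025,0,1, 0,0,0,0,1, 0,0,0,0,1]';python3 -m pendant '[0,0,0.0007,0,1, 0,0,0,0,1, 0,0,0,0,1]'
```

```text
t: 17.8
eef_pos: [460.8, -132.6, 16.6]
tcp_rot: [3.141, 0.0, 1.571]
ft_force: [-0.5, -1.0, -0.7]
opening: 0.309
t: 18.18
eef_pos: [460.6, -132.5, 15.4]
tcp_rot: [3.141, -0.0, 1.571]
ft_force: [-0.2, -0.5, 0.4]
opening: 0.307
t: 18.55
eef_pos: [460.6, -132.5, 15.1]
tcp_rot: [3.142, -0.0, 1.571]
ft_force: [0.0, -0.1, -0.1]
opening: 0.308
```

```bash
python3 -m pendant '[0,0,0.0006,0,1, 0,0,0,0,1, 0,0,0,0,1]'; python3 -m pendant '[0,0,0.0006,0,1, 0,0,0,0,1, 0,0,0,0,1]'
```

```text
t: 18.92
eef_pos: [460.6, -132.5, 14.9]
tcp_rot: [3.141, -0.0, 1.571]
ft_force: [-0.0, 0.2, 0.8]
opening: 0.31
t: 19.3
eef_pos: [460.6, -132.5, 14.8]
tcp_rot: [3.141, 0.0, 1.571]
ft_force: [-2.0, 0.4, 6.4]
opening: 0.305
```

Contact at 6 N. I'll release and go to the red mount, moving above bottle height.

```bash
python3 -m pendant '[0,0,0,0,-1, 0,0,0,0,-1, 0,0,0,0,-1, 0,0,0,0,-1, 0,0,0,0,-1, 0,0,0,0,-1, 0,0,0,0,-1, 0,0,0,0,-1]'; python3 -m pendant '[0,0,-0.03,0,-1, 0,0,-0.1,0,-1, 0,0,-0.095,0,-1, -0.06,0.06,0,0,-1, -0.08,0.08,0,0,-1, -0.08,0.08,0,0,-1, -0.08,0.08,0,0,-1, -0.08,0.0585,0,0,-1, 0,0,0,0,-1, 0,0,0,0,-1]'
python3 - <<'E'
from meas import *
snap('side','side6'); print(env.state()['eef_pos'])
fit('mount_black',(460.6,-132.5),cams=('side',))
E
```

```text
t: 20.3
eef_pos: [460.6, -132.5, 14.6]
tcp_rot: [3.142, -0.0, 1.571]
ft_force: [-0.2, 0.4, 0.5]
opening: 0.995
t: 21.55
eef_pos: [603.4, -283.9, 104.8]
tcp_rot: [-3.141, -0.001, 1.571]
ft_force: [0.1, 0.8, -0.1]
opening: 1.0
[ 603.37118123 -283.68196418  104.96387663]
mount_black both [ 463.121 -131.121    2.962] cost 0.00 side z=0 [ 464.717 -127.618]
```

View pics/side6.png

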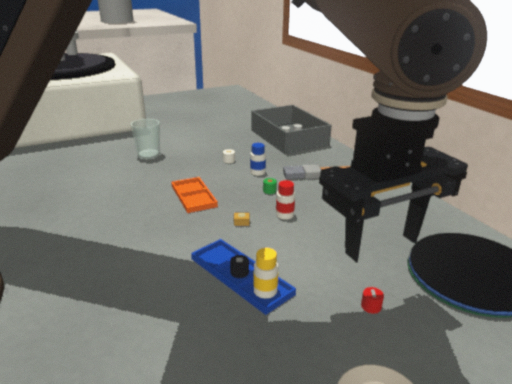

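The black mount sits upright in the middle well (239,266). I'll pick the red mount.

```bash
python3 -m pendant '[0,0,0.07,0,-1, 0,0,0.07,0,-1, 0,0,0.06,0,-1, 0,0,0.024,0,-1, 0,0,0.01,0,-1, 0,0,0,0,-1, 0,0,0,0,1, 0,0,0,0,1, 0,0,0,0,1, 0,0,0,0,1]';python3 -m pendant '[0,0,0,0,1, 0,0,0,0,1, 0,0,0,0,1, 0,0,0,0,1, 0,0,0,0,1, 0,0,0,0,1]'
```

```text
t: 22.9
eef_pos: [604.1, -284.6, 11.1]
tcp_rot: [3.141, 0.0, 1.571]
ft_force: [0.6, 0.3, 0.0]
opening: 0.635
t: 23.65
eef_pos: [604.0, -284.5, 11.0]
tcp_rot: [-3.142, -0.0, 1.571]
ft_force: [-0.4, 0.2, 1.0]
opening: 0.308
```

```bash
python3 -m pendant '[0,0,-0.03,0,1, 0,0,-0.08,0,1, 0,0,-0.08,0,1, 0,0,-0.06,0,1, 0.07,-0.055,0,0,1, 0.09,-0.07,0,0,1, 0.09,-0.07,0,0,1, 0.09,-0.07,0,0,1, 0.09,-0.07,0,0,1, 0.0845,-0.063,0,0,1]'; python3 -m pendant '[0,0,0,0,1, 0,0,0,0,1]'
python3 - <<'E'
from h import *
for c in('side',): snap(c,c+'7')
E
```

```text
t: 24.9
eef_pos: [443.9, -77.7, 111.8]
tcp_rot: [3.14, 0.0, 1.571]
ft_force: [0.4, 0.1, -1.0]
opening: 0.308
t: 25.15
eef_pos: [445.7, -79.2, 111.7]
tcp_rot: [3.14, 0.001, 1.571]
ft_force: [1.1, 1.0, -0.0]
opening: 0.308
```

View pics/side7.png

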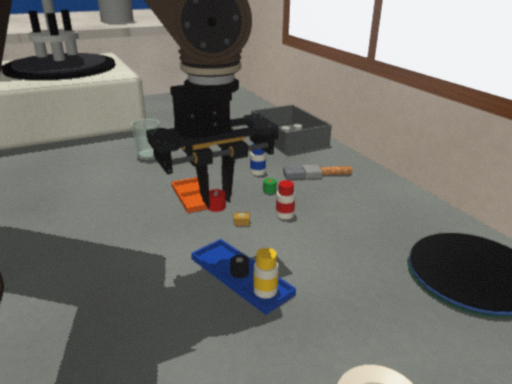

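The red mount is held at (217,201), above the end well. I'll lower it.

```bash
python3 -m pendant '[0,0,0.06,0,1, 0,0,0.08,0,1, 0,0,0.06,0,1, 0,0,0.03,0,1, 0,0,0.0065,0,1, 0,0,0,0,1, 0,0,0,0,1, 0,0,0.002,0,1, 0,0,0,0,1]'; python3 -m pendant '[0,0,0.001,0,1, 0,0,0,0,1, 0,0,0,0,1]';python3 -m pendant '[0,0,0.0006,0,1, 0,0,0,0,1, 0,0,0,0,1]'
```

```text
t: 26.32
eef_pos: [444.9, -78.7, 15.8]
tcp_rot: [3.141, 0.0, 1.571]
ft_force: [-0.5, 0.1, 0.5]
opening: 0.303
t: 26.7
eef_pos: [444.8, -78.7, 15.2]
tcp_rot: [-3.142, -0.0, 1.571]
ft_force: [0.6, 0.1, -0.2]
opening: 0.309
t: 27.08
eef_pos: [444.8, -78.7, 14.9]
tcp_rot: [-3.142, -0.0, 1.571]
ft_force: [0.6, -0.3, 0.2]
opening: 0.307
```

```bash
python3 -m pendant '[0,0,0.0005,0,1, 0,0,0,0,1, 0,0,0,0,1]'
```

```text
t: 27.45
eef_pos: [444.8, -78.7, 14.9]
tcp_rot: [3.141, -0.0, 1.571]
ft_force: [-1.8, -0.5, 3.8]
opening: 0.31
```

```bash
python3 -m pendant '[0,0,0,0,-1, 0,0,0,0,-1, 0,0,0,0,-1, 0,0,0,0,-1, 0,0,0,0,-1, 0,0,0,0,-1, 0,0,0,0,-1, 0,0,0,0,-1]'; python3 -m pendant '[0,0,-0.03,0,-1, 0,0,-0.1,0,-1, 0,0,-0.095,0,-1, 0.03,0.07,0,0,-1, 0.04,0.09,0,0,-1, 0.04,0.09,0,0,-1, 0.04,0.09,0,0,-1, 0.0415,0.099,0,0,-1, 0,0,0,0,-1, 0,0,0,0,-1]'
python3 - <<'E'
from meas import *
snap('side','side8'); print(env.state()['eef_pos'])
fit('mount_red',(444.8,-78.7),cams=('side',))
E
```

```text
t: 28.45
eef_pos: [444.8, -78.7, 14.7]
tcp_rot: [3.142, -0.0, 1.571]
ft_force: [-0.9, 0.1, 0.3]
opening: 0.997
t: 29.7
eef_pos: [619.6, -2.1, 105.0]
tcp_rot: [-3.141, -0.0, 1.571]
ft_force: [-0.3, 0.0, -0.4]
opening: 0.996
[619.48309066  -2.33065745 105.07409825]
mount_red both [445.816 -76.107   3.774] cost 0.00 side z=0 [447.702 -71.16 ]
```

View pics/side8.png

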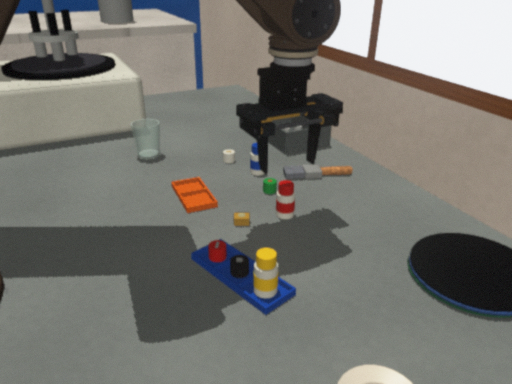

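The blue kit is complete and in place, with the red mount at (217,251). Now the red bottle: down to a tip height of 14.

```bash
python3 -m pendant '[0,0,0.07,0,-1, 0,0,0.07,0,-1, 0,0,0.06,0,-1, 0,0,0.022,0,-1, 0,0,0.005,0,-1, 0,0,0,0,-1, 0,0,0,0,1, 0,0,0,0,1, 0,0,0,0,1, 0,0,0,0,1]';python3 -m pendant '[0,0,0,0,1, 0,0,0,0,1, 0,0,0,0,1, 0,0,0,0,1, 0,0,0,0,1, 0,0,0,0,1]'
```

```text
t: 31.05
eef_pos: [620.4, -2.1, 14.0]
tcp_rot: [3.141, -0.0, 1.571]
ft_force: [-0.4, -0.3, 0.4]
opening: 0.637
t: 31.8
eef_pos: [620.3, -2.1, 13.9]
tcp_rot: [-3.141, -0.0, 1.571]
ft_force: [-0.8, 0.3, -0.1]
opening: 0.373
```

```bash
python3 -m pendant '[0,0,-0.03,0,1, 0,0,-0.06,0,1, 0,0,-0.06,0,1, 0.05,-0.06,0,0,1, 0.08,-0.09,0,0,1, 0.08,-0.09,0,0,1, 0.0943,-0.105,0,0,1, 0,0,0,0,1, 0,0,0,0,1]'
python3 - <<'E'
from h import *
for c in('side',): snap(c,c+'9')
E
```

```text
t: 32.92
eef_pos: [483.2, 119.7, 74.7]
tcp_rot: [3.14, -0.0, 1.571]
ft_force: [0.1, 0.1, -1.1]
opening: 0.375
```

View pics/side9.png

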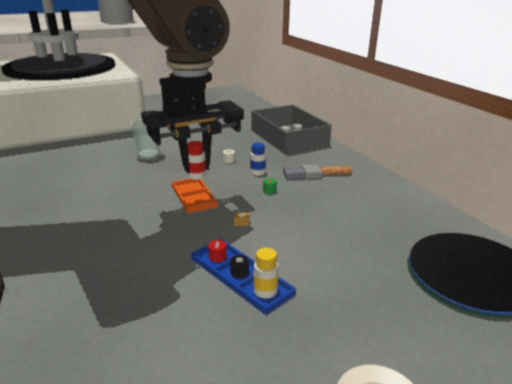

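The red bottle is held at (196,158) over the orange large well. I'll lower it (z command 74.0 → about 18).

```bash
python3 -m pendant '[0,0,0.06,0,1, 0,0,0.05,0,1, 0,0,0.02,0,1, 0,0,0.006,0,1, 0,0,0,0,1, 0,0,0,0,1, 0,0,0.002,0,1, 0,0,0,0,1]'; python3 -m pendant '[0,0,0.001,0,1, 0,0,0,0,1, 0,0,0,0,1]';python3 -m pendant '[0,0,0.0006,0,1, 0,0,0,0,1, 0,0,0,0,1]'
```

```text
t: 33.98
eef_pos: [482.4, 119.6, 18.9]
tcp_rot: [3.141, -0.0, 1.571]
ft_force: [0.7, 0.2, -0.3]
opening: 0.377
t: 34.35
eef_pos: [482.4, 119.6, 18.3]
tcp_rot: [-3.142, -0.0, 1.571]
ft_force: [0.5, -0.7, -0.4]
opening: 0.376
t: 34.72
eef_pos: [482.4, 119.6, 18.1]
tcp_rot: [3.142, -0.0, 1.571]
ft_force: [1.4, -0.1, -0.2]
opening: 0.375
```

```bash
python3 -m pendant '[0,0,0.0005,0,1, 0,0,0,0,1, 0,0,0,0,1]';python3 -m pendant '[0,0,0.0004,0,1, 0,0,0,0,1, 0,0,0,0,1]'
```

```text
t: 35.1
eef_pos: [482.4, 119.6, 17.9]
tcp_rot: [-3.142, -0.0, 1.571]
ft_force: [-0.5, 0.6, -1.1]
opening: 0.375
t: 35.48
eef_pos: [482.4, 119.6, 17.9]
tcp_rot: [3.141, -0.0, 1.571]
ft_force: [-1.3, -0.8, 3.6]
opening: 0.375
```

```bash
python3 -m pendant '[0,0,0,0,-1, 0,0,0,0,-1, 0,0,0,0,-1, 0,0,0,0,-1, 0,0,0,0,-1, 0,0,0,0,-1, 0,0,0,0,-1, 0,0,0,0,-1]'; python3 -m pendant '[0,0,-0.03,0,-1, 0,0,-0.1,0,-1, 0,0,-0.095,0,-1, -0.01,0.07,0,0,-1, -0.01,0.09,0,0,-1, -0.01,0.09,0,0,-1, -0.01,0.09,0,0,-1, -0.0078,0.0565,0,0,-1, 0,0,0,0,-1, 0,0,0,0,-1]'
python3 - <<'E'
from meas import *
snap('side','side10'); print(env.state()['eef_pos'])
fit('bottle_red',(482.4,119.6),cams=('side',))
fit('mount_green',(641,100.6),cams=('side',))
E
```

```text
t: 36.48
eef_pos: [482.4, 119.6, 17.8]
tcp_rot: [3.142, -0.0, 1.571]
ft_force: [0.3, 0.3, 0.6]
opening: 1.001
t: 37.72
eef_pos: [640.0, 100.6, 108.0]
tcp_rot: [-3.141, -0.0, 1.571]
ft_force: [-0.8, 0.3, 0.5]
opening: 1.0
[639.98387952 100.6690291  108.10478902]
bottle_red both [483.684 121.429   4.054] cost 0.00 side z=0 [486.19  128.964]
mount_green both [641.083 100.936   0.651] cost 0.00 side z=0 [641.695 102.046]
```

View pics/side10.png

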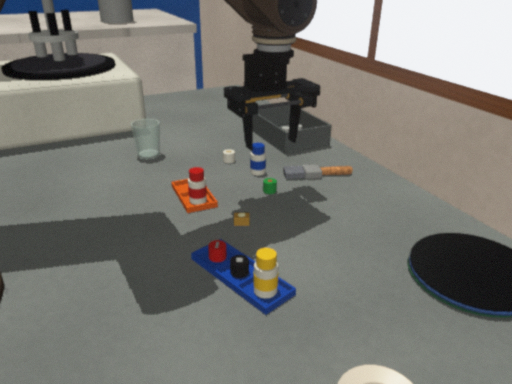

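The red bottle stands upright in the orange large well (197,186). The brush lies just beyond the green mount, so I'll open only part-way for this grasp.

```bash
python3 -m pendant '[0,0,0.04,0,-0.2, 0,0,0.04,0,-0.2, 0,0,0.04,0,-0.2, 0,0,0,0,-0.2, 0,0,0,0,-0.2]'; python3 -m pendant '[0,0,0.06,0,-0.2, 0,0,0.04,0,-0.2, 0,0,0.022,0,-0.2, 0,0,0,0,-0.2, 0,0,0,0,1, 0,0,0,0,1, 0,0,0,0,1, 0,0,0,0,1, 0,0,0,0,1, 0,0,0,0,1]'; python3 -m pendant '[0,0,0,0,1, 0,0,0,0,1]'
```

```text
t: 38.5
eef_pos: [641.1, 100.5, 59.8]
tcp_rot: [3.142, -0.0, 1.571]
ft_force: [0.0, 0.1, -0.1]
opening: 0.606
t: 39.75
eef_pos: [641.1, 100.5, 11.3]
tcp_rot: [3.141, -0.0, 1.571]
ft_force: [-0.2, 0.4, 4.8]
opening: 0.309
t: 40.0
eef_pos: [641.1, 100.5, 11.3]
tcp_rot: [3.141, -0.0, 1.571]
ft_force: [-0.5, 0.5, 6.4]
opening: 0.308
```

There's an unexpected 6 N upward force, so I'll look before lifting.

Run:
```python
from h import *
im=snap('side','side11'); cv2.imwrite('pics/c11.png',cv2.cvtColor(cv2.resize(im[90:220,200:370],None,fx=4.5,fy=4.5,interpolation=cv2.INTER_CUBIC),cv2.COLOR_RGB2BGR))
print({k:np.round(v,2).tolist() for k,v in env.state().items() if k in('ft_force','moment','eef_pos')})
for uv in((178,125),(195,130),(205,97)): print(onz('top',uv,5))
```

```text
{'eef_pos': [641.12, 100.49, 11.28], 'ft_force': [-0.88, -0.51, 6.23], 'moment': [-0.06, 0.28, -0.02]}
[713.36702618 165.53704052   5.        ]
[703.24520282 129.1455093    5.        ]
[778.43212473 111.72073905   5.        ]
```

View pics/c11.png

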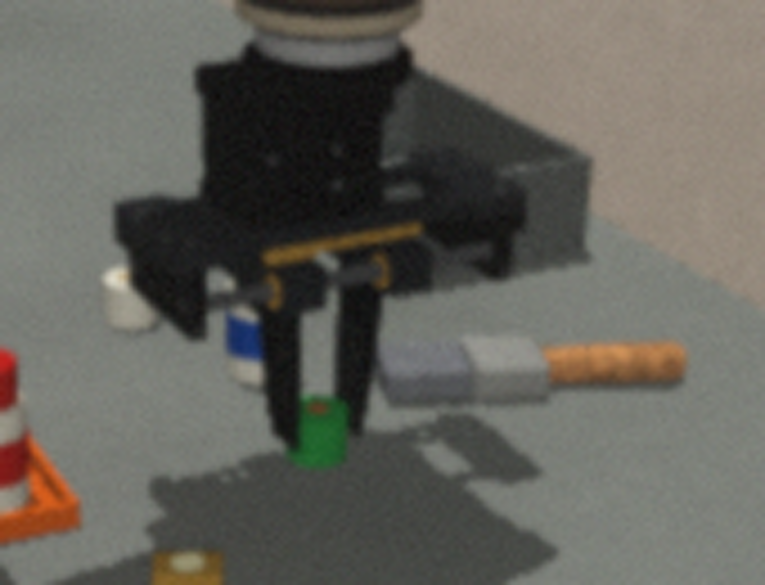

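The picture shows only the mount between the fingers, nothing else touched. It may have been caught slightly tilted and be pressing on the table. I'll reopen and re-measure before regripping.

```bash
python3 -m pendant '[0,0,0,0,-0.2, 0,0,0,0,-0.2, 0,0,0,0,-0.2, 0,0,0,0,-0.2, 0,0,0,0,-0.2]'
python3 - <<'E'
from meas import *
im=snap('side','side12'); cv2.imwrite('pics/c12.png',cv2.cvtColor(cv2.resize(im[90:220,200:370],None,fx=4.5,fy=4.5,interpolation=cv2.INTER_CUBIC),cv2.COLOR_RGB2BGR))
fit('mount_green',(641,100.6),cams=('side',))
E
```

```text
t: 40.67
eef_pos: [641.0, 100.5, 10.9]
tcp_rot: [-3.142, -0.0, 1.571]
ft_force: [0.9, -0.1, -0.1]
opening: 0.598
mount_green both [6.41464e+02 1.00436e+02 1.56000e-01] cost 0.00 side z=0 [641.611 100.701]
```

View pics/c12.png

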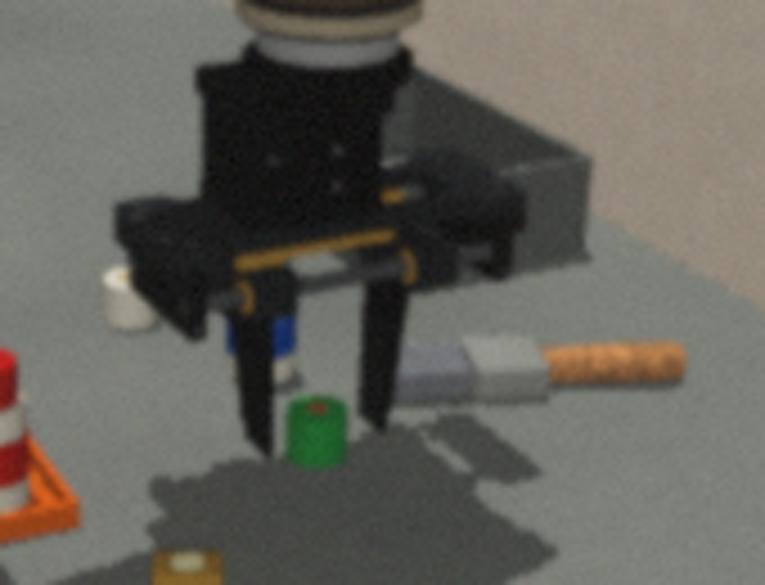

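It's upright and centred. I'll grip again.

```bash
python3 -m pendant '[0,0,0,0,0.2, 0,0,0,0,0.25, 0,0,0,0,0.3, 0,0,0,0,0.35, 0,0,0,0,1, 0,0,0,0,1, 0,0,0,0,1, 0,0,0,0,1]'; python3 -m pendant '[0,0,-0.001,0,1, 0,0,0,0,1, 0,0,0,0,1]'
```

```text
t: 41.78
eef_pos: [641.0, 100.5, 11.0]
tcp_rot: [3.142, -0.0, 1.571]
ft_force: [-0.0, -0.2, -0.1]
opening: 0.306
t: 42.15
eef_pos: [641.0, 100.5, 11.4]
tcp_rot: [3.142, -0.0, 1.571]
ft_force: [-0.5, 0.2, -0.4]
opening: 0.307
```

A clean grip this time. I'll lift and move over the orange small well.

```bash
python3 -m pendant '[0,0,-0.03,0,1, 0,0,-0.07,0,1, 0.04,-0.06,0,0,1, 0.05,-0.09,0,0,1, 0.05,-0.09,0,0,1, 0.04,-0.09,0,0,1, 0.0178,-0.061,0,0,1, 0,0,0,0,1, 0,0,0,0,1]'
python3 - <<'E'
from h import *
for c in('side',): snap(c,c+'13')
E
```

```text
t: 43.28
eef_pos: [485.8, 179.6, 51.9]
tcp_rot: [3.14, -0.0, 1.571]
ft_force: [0.3, 0.7, 0.4]
opening: 0.308
```

View pics/side13.png

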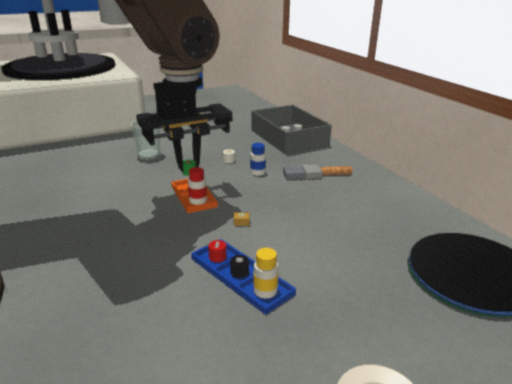

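The green mount at (190,167) is over the small well. I'll lower it.

```bash
python3 -m pendant '[0,0,0.04,0,1, 0,0,0.03,0,1, 0,0,0.0125,0,1, 0,0,0.005,0,1, 0,0,0,0,1, 0,0,0,0,1, 0,0,0.002,0,1, 0,0,0,0,1]'; python3 -m pendant '[0,0,0.001,0,1, 0,0,0,0,1, 0,0,0,0,1]';python3 -m pendant '[0,0,0.0006,0,1, 0,0,0,0,1, 0,0,0,0,1]'
```

```text
t: 44.32
eef_pos: [484.6, 179.6, 15.7]
tcp_rot: [3.141, -0.0, 1.571]
ft_force: [-0.5, -0.1, -0.6]
opening: 0.307
t: 44.7
eef_pos: [484.6, 179.6, 15.2]
tcp_rot: [3.142, -0.0, 1.571]
ft_force: [-0.5, -0.4, -0.1]
opening: 0.306
t: 45.08
eef_pos: [484.6, 179.6, 14.9]
tcp_rot: [3.142, -0.0, 1.571]
ft_force: [1.3, 0.4, -0.1]
opening: 0.309
```

```bash
python3 -m pendant '[0,0,0.0005,0,1, 0,0,0,0,1, 0,0,0,0,1]';python3 -m pendant '[0,0,0.0004,0,1, 0,0,0,0,1, 0,0,0,0,1]'
```

```text
t: 45.45
eef_pos: [484.6, 179.6, 14.9]
tcp_rot: [3.141, -0.0, 1.571]
ft_force: [-1.4, -1.3, 5.5]
opening: 0.308
t: 45.82
eef_pos: [484.6, 179.6, 14.9]
tcp_rot: [3.141, -0.0, 1.571]
ft_force: [-2.0, -0.6, 7.8]
opening: 0.309
```

```bash
python3 -m pendant '[0,0,0,0,-1, 0,0,0,0,-1, 0,0,0,0,-1, 0,0,0,0,-1, 0,0,0,0,-1, 0,0,0,0,-1, 0,0,0,0,-1, 0,0,0,0,-1]'; python3 -m pendant '[0,0,-0.05,0,-1, 0,0,-0.1,0,-1, 0,0,-0.1,0,-1, 0,0,-0.1,0,-1, 0,0,-0.1,0,-1, 0,0,-0.05,0,-1]';python3 -m pendant '[0.09,-0.05,0,0,-1, 0.11,-0.06,0,0,-1, 0.11,-0.06,0,0,-1, 0.11,-0.06,0,0,-1, 0.11,-0.06,0,0,-1, 0.11,-0.06,0,0,-1, 0.11,-0.06,0,0,-1, 0.11,-0.06,0,0,-1, 0.08,-0.04,0,0,-1, 0,0,0,0,-1]'; cp g.py g2.py
python3 - <<'E'
from meas import *
snap('top','top14');snap('side','side14')
for t,p in dict(tray_blue=(462,-136,.28),tray_orange=(483,147,0),bottle_yellow=(477,-190),mount_black=(461,-132),mount_red=(445,-79),bottle_red=(482,120),mount_green=(485,180),bottle_blue=(660,196),mount_white=(625,285)).items(): fit(t,p)
im=cv2.imread('pics/top14.png'); cv2.imwrite('pics/c14.png',cv2.resize(im[190:290,130:390],None,fx=3,fy=3,interpolation=cv2.INTER_CUBIC))
im=cv2.imread('pics/side14.png'); cv2.imwrite('pics/d14.png',cv2.resize(im[130:320,150:350],None,fx=3,fy=3,interpolation=cv2.INTER_CUBIC))
E
```

```text
t: 46.82
eef_pos: [484.6, 179.6, 14.6]
tcp_rot: [3.142, -0.0, 1.571]
ft_force: [-0.7, -0.7, 0.3]
opening: 0.995
t: 47.58
eef_pos: [484.9, 179.7, 216.7]
tcp_rot: [3.139, -0.001, 1.571]
ft_force: [-0.6, -0.3, 0.5]
opening: 0.999
t: 48.82
eef_pos: [279.1, 557.0, 214.0]
tcp_rot: [-3.141, 0.0, 1.574]
ft_force: [0.4, 0.3, 0.2]
opening: 1.001
tray_blue both [ 4.61518e+02 -1.31539e+02  2.73000e-01 -1.14600e+01] cost 4.51 top z=0 [ 4.60247e+02 -1.28623e+02  2.49000e-01] side z=0 [ 4.55595e+02 -1.45324e+02  3.34000e-01]
tray_orange both [ 4.82370e+02  1.50965e+02 -4.20000e-02 -9.81700e+00] cost 1.90 top z=0 [ 4.83053e+02  1.48664e+02 -7.80000e-02] side z=0 [4.74507e+02 1.33094e+02 2.96000e-01]
bottle_yellow both [ 478.066 -190.054    4.896] cost 0.01 top z=0 [ 478.678 -191.493] side z=0 [ 480.885 -184.602]
mount_black both [ 461.435 -132.43     4.907] cost 0.01 top z=0 [ 461.46  -133.249] side z=0 [ 464.234 -126.651]
mount_red both [446.581 -78.223   4.361] cost 0.00 top z=0 [446.799 -78.734] side z=0 [448.713 -72.504]
bottle_red both [483.285 120.302   4.07 ] cost 0.03 top z=0 [483.337 121.075] side z=0 [486.138 127.773]
mount_green both [482.222 180.166   5.938] cost 4.34 top z=0 [486.429 180.662] side z=0 [481.161 192.735]
bottle_blue both [ 6.60363e+02  1.95336e+02 -1.38000e-01] cost 0.07 top z=0 [660.798 195.141] side z=0 [659.479 195.03 ]
mount_white both [624.683 284.876   1.47 ] cost 0.00 top z=0 [625.083 285.448] side z=0 [626.022 288.001]
```

View pics/c14.png

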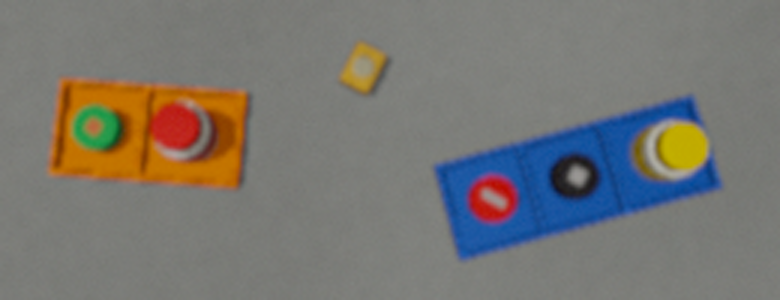

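View pics/d14.png

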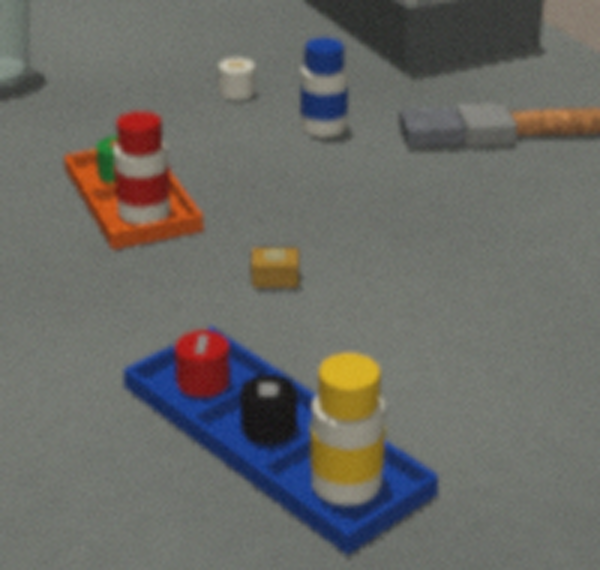

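The top view shows all five pieces in the right wells with the metal faces up. Bases measure z≈4–5, and the spares haven't moved. The green mount is partly hidden by the red bottle in the side view, so its side fit is poor. I'm handing in.

```bash
python3 -c "
from cell import env
print(env.job_done())"
```

```text
the job is handed in; nothing more can be done
None
```

Both kits are made up and the job is handed in, with 49 s on the clock at the last move and the arm clear of everything.

- **Blue tray:** the yellow-capped bottle is in the large well, the black mount in the middle well and the red mount in the end well.
- **Orange tray:** the red-capped bottle is in the large well and the green mount in the small well.
- **Setting down:** I placed them in the order you listed. Each was lowered until it touched the well floor, at 3 to 8 N, and then released.

**Last checks:**
- The top and side pictures show everything upright and centred in its well, with the mounts' metal faces up.
- Except for the green mount, the bases measured about 4 to 5 mm high, which matches the 4 mm tray floor.
- The blue-capped bottle and the white mount are where they were, within about 1 mm.

**What disagreed:**
- **Green mount:** the red-capped bottle partly hides it in the side view, so its two-view fit was poor and gave a base height of 5.9 mm. The top view and the contact force show it seated.
- **Green mount's first grip:** it pressed on the table with about 6 N, so I opened, measured it again and regripped cleanly before lifting.
- **Trays:** I disregard the final tray fits, because the contents now cover parts of the trays.

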